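# Scoop two turned discs off the bench against the stop bar

### The arm

A 6-joint arm with a two-finger parallel gripper is mounted at the origin on a cart in front of the work surface, level with it; the furniture and walls round the work are solid. World frame = base frame: x ahead of the robot, y to its left, z up, the work surface at z = 0. Lengths are in mm, angles in rad, forces in N, time in s.
With the tool pointing down it reaches from about 350 to 775 mm from the base axis. Payload 7.3 kg.
Tool frame: the origin (TCP) lies between the finger pads; the fingertips stand 8 mm ahead of it and the grasp point (between the pads) lies 11 mm behind it; y points along the fingers, z is the direction in which the jaws open and shut, and the axes are right-handed (so a half turn about y gives the same grasp; the last joint's range is limited). The gripper opens to 92 mm and grips with 3 to 60 N. Pads are 19 mm wide; open, the fingers measure 130 mm over their backs; the gripper's body (75 mm by 190 mm) begins 47 mm behind the grasp point.
Start: joints at [1.1, 0.342, 1.524, -0, 1.275, -0.146], TCP at [167.523, 497.574, 234.741] pointing down, gripper open.
Joint ranges: [-2.53, 2.53], [-0.77, 2.02], [0.04, 2.7], [-1, 4.14], [0.28, 2.66], [-3.11, 3.11]. Speed limits (rad/s): [2.57, 2.57, 3.14, 3.14, 3.14, 3.14].

### API

Orientations are given as [roll, pitch, yaw] about the fixed x, y, z axes, in that order (R = Rz(yaw) Ry(pitch) Rx(roll)).
In Python, from plant import bot, vision, job gives the robot as it stands. The module is installed in compiled form; this text tells all that it offers.
- The arm moves only by the tool arm_command, never from a script. Its argument "deltas" is a list of rows, each a list of 4 numbers: the shift along the tool's x, y, z in m, then the turn about the tool's y in degrees. In form: [[x, y, z, twist], ...]. A call has 1 to 5 rows; each row shifts and turns the commanded pose from where the row before left it, along the tool's axes as they then stand; what a row does not reach is not made up. A row lasts 1/10 s, in which the tool goes at most 50 mm and 8.59 degrees, less where a joint would pass 70% of its speed; a pose out of reach is approached as far as the arm can. A call is refused whole if a number of a shift passes 0.05 or a number of a turn 8.59, either way. A call with a gripper value outside its range is refused whole. "claw" is the closure in counts, from 0 (fully open) to 255 (shut), set as the call begins (left out, the last holds). The fingers move at their own pace and stop on an object; the grip force is fixed at half the most. Time passes only in rows, so rows that do not move let the fingers close. It gives the time, the measured TCP pose, the force and the opening at its end, in the units of the state.
- bot.get_obs(): the state, without advancing time (a new reading comes with each control period).
- vision.capture(name): name is "scene" or "top"; returns a dict with "img" (480x640x3 uint8, red, green, blue), "camera_matrix" (3x3 intrinsics, pixels), "world_to_cam" (4x4, takes a point from world to camera coordinates). Camera axes: x right, y down, z forward; pixel columns grow to the right and rows downward; lengths in mm; the calibration is good to about 2 mm. A picture is of the moment at which its call begins. There is no depth.
- job.close_job(): hands the job in, once; it reports no verdict.
Trained networks look in a picture, given as the dict that the camera call returned (one of the last four; its "shot" number tells which), for a name from the list of things; names that differ only in an ending like _2 or _b are one class to them, and where a whole thing is asked for, a point or a joint stands for the part that bears it (a point fixed in the world has none). Each returns a list of dicts, best first, with "confidence" (0 to 1); they miss things now and then, are a little off and sometimes report something else, mostly with a low value. They report only what shows in the picture. A call takes as long as a camera call. They do not tell look-alikes from the thing itself.
- vision.find_in(picture, name): "xyz" ([x, y, z] in mm, in the coordinates of the camera as it stood for that picture, good to about 4 mm: the middle of the surface that is visible of it).
- vision.regions_of(picture, name): "mask" (480x640 bool, what is visible of it).
The state is a dict: "time": time; "joint_positions": joint angles; "dq": joint speeds; "tau": joint torques, N m; "tool_pos": TCP position; "tcp_rot": TCP orientation; "contact_force": force on the tool from outside, world axes, zero at the start; "moment": the same for the moment, N m; "grip_width": finger opening in mm.
Only numpy, scipy, OpenCV 4.12 (cv2) and the standard library are available. Lean on these libraries where they do the work, as an engineer would, in place of code of your own. Each camera call takes 0.05 s, during which the arm holds its last target. There are 200 camera calls.

### The job

Take the small bench scoop by its upright wooden grip and push it flat along the table against the long steel stop bar, so that the two round metal discs lying in front of the bar ride up onto it. Lift the scoop clear with both discs on it and set it down flat in the middle of the cork mat, discs still in it, and let go. Do not touch the discs with the fingers, and leave the small steel block and the wooden wedge by the bar where they are.

Things in the scene. Friction and masses are not known exactly. Their poses are not given: they have to be found in the camera images.
- scoop_grip (a point): Loose 0.15 kg sheet-steel bench scoop. Point in its upright wooden grip (16 thick in x, 40 wide in y, top 80 above the scoop's underside; pinch it front and back from above), 60 above the underside, mid-grip. x points forward, the way it is pushed, to the open lip 95 ahead; y left; z up. Back rim 15 behind the point. Back and side rims at most 20 high.
- scoop_pan (a point): The middle of the scoop's flat pan (110 long, 104 wide outside, 100 inside), on its floor, 1.6 above the underside, 40 ahead of scoop_grip; same axes. The lip is straight, 0.8 thick, rising over 10 to the floor.
- disc_a_center (a point): Loose plain aluminium disc lying flat, diameter 30, 10 high, 20 g, lower edge bevelled; point at its centre, half-way up (5 above the table). Lies near the front face of the stop bar.
- disc_b_center (a point): The second disc, the same as the first, beside it along the bar.
- stop_bar: Steel bar fixed to the table, 24 deep (x) by 220 long (y) by 30 high, two screw heads on top. Origin under its centre at table height; x points square to the bar, roughly to the robot's right (the way to push), y along it, roughly away from the robot. Its front face, where the discs lie, is at x = -12, on the robot's left.
- mat: Cork mat fixed to the table, 160 (x) by 160 (y) by 3 thick. Origin at the centre of its underside, at table height.
- slip_center (a point): Bystander: small steel gauge block 10 x 28 x 9, in front of the bar near one end; point at its centre.
- wedge_center (a point): Bystander: small wooden wedge 12 x 22 x 14, in front of the bar near the other end; point inside it 6 above the table.
Not all that is in view belongs to the job. What is shaped like the part that bears disc_b_center but orange, pink or turquoise is not meant.

How it is judged (in metres and radians):
On the way, in this order (a step that is already met when the one before it is completed fails the run):
1. both discs are on the scoop while it is on the table with its lip at the bar (x of disc_a_center in the frame of scoop_grip between 0.015 and 0.09 m and y of disc_a_center in the frame of scoop_grip between -0.046 and 0.046 m and z of disc_a_center in the frame of scoop_grip between -0.062 and -0.042 m and x of disc_b_center in the frame of scoop_grip between 0.015 and 0.09 m and y of disc_b_center in the frame of scoop_grip between -0.046 and 0.046 m and z of disc_b_center in the frame of scoop_grip between -0.062 and -0.042 m and x of scoop_pan in the frame of stop_bar between -0.095 and 0 m and height (world z) of scoop_pan below 0.01 m), for 0.05 s.
2. both discs ride in the scoop, lifted clear of the table (x of disc_a_center in the frame of scoop_grip between 0.015 and 0.09 m and y of disc_a_center in the frame of scoop_grip between -0.046 and 0.046 m and z of disc_a_center in the frame of scoop_grip between -0.062 and -0.042 m and x of disc_b_center in the frame of scoop_grip between 0.015 and 0.09 m and y of disc_b_center in the frame of scoop_grip between -0.046 and 0.046 m and z of disc_b_center in the frame of scoop_grip between -0.062 and -0.042 m and height (world z) of scoop_pan above 0.03 m), for 0.2 s.
At the end, for the whole second after the job is handed in: Both discs lie in the scoop's pan (centres between its side rims, between the grip and the lip), the scoop stands flat on the cork mat (tilt under 0.1 rad), its pan's middle within 30 mm of the mat's centre, and the steel block and wedge are within 20 mm of where they were (x of disc_a_center in the frame of scoop_grip between 0.015 and 0.09 m and y of disc_a_center in the frame of scoop_grip between -0.046 and 0.046 m and z of disc_a_center in the frame of scoop_grip between -0.062 and -0.042 m and x of disc_b_center in the frame of scoop_grip between 0.015 and 0.09 m and y of disc_b_center in the frame of scoop_grip between -0.046 and 0.046 m and z of disc_b_center in the frame of scoop_grip between -0.062 and -0.042 m and horizontal distance between scoop_pan and mat below 0.03 m and height (world z) of scoop_pan below 0.01 m and angle between scoop_grip's own z axis and vertical below 0.1 rad and distance of each of slip_center, wedge_center from where it was at the start of the episode below 0.02 m); the robot touches nothing.
It fails at once if the fingers touch a disc (contact force between the fingers and disc_a above 0.5 N or contact force between the fingers and disc_b above 0.5 N).
It fails at once if the steel block or the wedge is moved more than 20 mm (distance of any of slip_center, wedge_center from where it was at the start of the episode above 0.02 m).
It also fails if it takes over 48 s, if anything falls off the work surface, if the arm or the gripper's body presses on something with over 40 N, if the wrist force passes 120 N, or if a joint passes its speed limit or range.

## Working session

There is one attempt and no reset: what is moved stays moved. The work goes in short steps, Python scripts to look and compute and a tool call to move; the robot and the scene stay as the last step left them, time stands still between calls to the robot, and variables do not carry over. Pictures are saved under pics/ and viewed, about 8 in all and at most 12, crops included, and the job is handed in when it is done.

Besides the shell and the picture viewer there is one more tool, called as name(argument=value, ...), one argument or row to a line, values as JSON. arm_command: Moves the arm, as the interface text tells. Its arguments: {"type":"object","properties":{"deltas":{"type":"array","items":{"type":"array","items":{"type":"number"}}},"claw":{"type":"number"}},"required":["deltas"]}

```bash
mkdir -p pics
cat > h.py <<'E'
import numpy as np,cv2
from plant import bot,vision,job
def cap(n,f=None):
    p=vision.capture(n)
    if f: cv2.imwrite('pics/'+f,cv2.cvtColor(p['img'],cv2.COLOR_RGB2BGR))
    return p
def toW(p,xyz):
    return (np.linalg.inv(p['world_to_cam'])@np.r_[xyz,1])[:3]
def pix(p,w):
    c=p['world_to_cam']@np.r_[w,1]; q=p['camera_matrix']@c[:3]; return q[:2]/q[2]
def ray(p,uv,z):
    T=np.linalg.inv(p['world_to_cam']); d=T[:3,:3]@np.linalg.inv(p['camera_matrix'])@np.r_[uv,1]; o=T[:3,3]
    return o+d*(z-o[2])/d[2]
E
python3 - <<'E'
from h import *
np.set_printoptions(precision=1,suppress=True)
print(bot.get_obs())
for n in ['top','scene']:
    p=cap(n,n+'1.png')
    for k in ['scoop_grip','disc_a_center','stop_bar','mat','slip_center','wedge_center']:
        for d in vision.find_in(p,k)[:6]:
            w=toW(p,d['xyz']);print(n,k,round(d['confidence'],2),w,pix(p,w))
E
```

```text
{'time': 0.0, 'joint_positions': array([ 1.1,  0.3,  1.5, -0. ,  1.3, -0.1]), 'dq': array([-0., -0., -0., -0.,  0.,  0.]), 'tau': array([ -0. , -43.1, -24.4,   0.1,   0.1,  -0. ]), 'tool_pos': array([167.3, 497.2, 234. ]), 'tcp_rot': array([-1.6,  0. , -0.3]), 'contact_force': array([-0.5,  0. ,  0.3]), 'moment': array([ 0.,  0., -0.]), 'grip_width': 91.83716302686123}
top scoop_grip 0.87 [638.9 102.8   5.1] [258.4 217.7]
top disc_a_center 0.69 [673.4 -51.8  12.4] [345.5 198.7]
top stop_bar 0.77 [ 645.1 -101.6   31.5] [374.6 212. ]
top mat 0.59 [442.4 -49.5   2.8] [343.9 330.2]
top mat 0.18 [561.  -69.4   9. ] [355.4 261.6]
scene scoop_grip 0.74 [643.3 111.6  -1.2] [298.4 220.8]
scene disc_a_center 0.83 [669.7 -52.9  10.1] [360.3 278.1]
scene stop_bar 0.72 [ 640.9 -105.6   28.4] [361.9 302.2]
scene stop_bar 0.37 [439.4 -52.3   7.3] [220.6 335. ]
scene mat 0.66 [439.9 -52.8   7.4] [221.  335.1]
scene slip_center 0.53 [748.2 -57.4  10.5] [405.  262.6]
scene wedge_center 0.59 [562.2 -68.7   9. ] [302.4 311.4]
```

Run:
```python
from h import *
a=cv2.imread('pics/top1.png')[130:400,200:460]
cv2.imwrite('pics/c1.png',cv2.resize(a,None,fx=2.2,fy=2.2,interpolation=cv2.INTER_CUBIC))
```

```text
(no output)
```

View pics/c1.png

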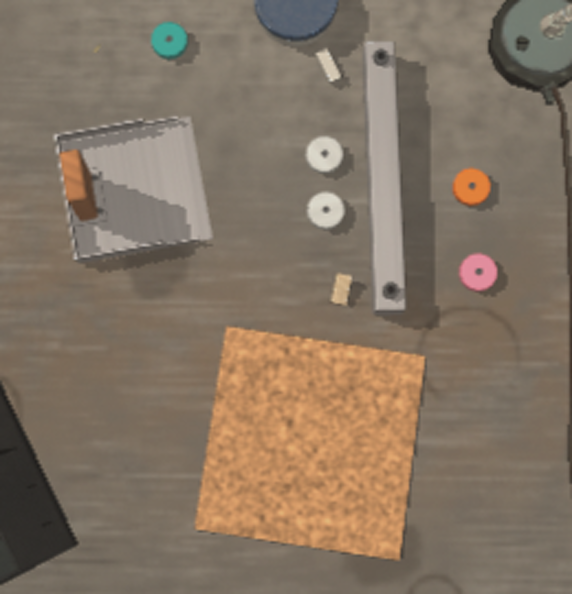

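View pics/scene1.png

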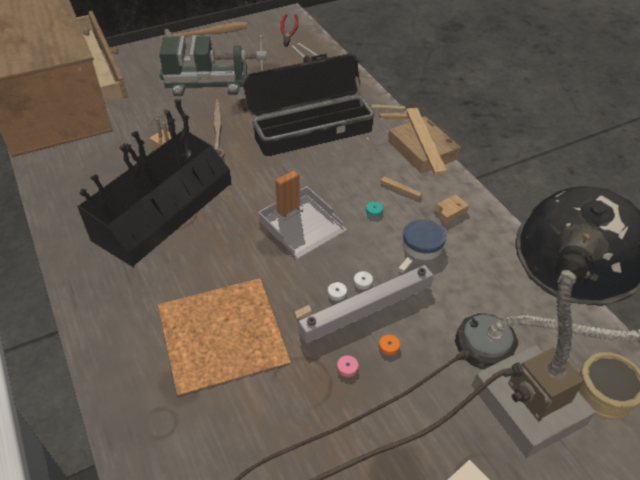

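The crop shows the scoop (lip corners at about (190,118) and (212,240)). The two plain white-metal discs are at (325,154) and (325,210) in the crop, which is (348,200) and (348,225) in the top image. The orange, pink and turquoise look-alikes lie apart from them and are excluded. The slip is at (329,65), the wedge at (342,288), with the bar to the right and the mat below.

Run:
```python
from h import *
np.set_printoptions(precision=1,suppress=True)
p=cap('top')
def W(c,z): return ray(p,np.array(c)/2.2+[200,130]-0.25,z)[:2]
D={}
for n,c,z in [('lipL',(190,118),10),('lipR',(212,240),10),('lipL0',(190,118),0),('lipR0',(212,240),0),('bkR',(78,260),20),('bkL',(55,137),20),('discfar',(325,154),10),('discnear',(325,210),10),
 ('bar1',(366,42),30),('bar2',(394,42),30),('bar3',(404,309),30),('bar4',(376,310),30),('m1',(228,327),3),('m2',(425,355),3),('m3',(401,558),3),('m4',(196,529),3),('slip',(329,65),9),('wedge',(342,288),12),('pot',(297,38),20)]:
    D[n]=W(c,z);print(n,D[n])
bc=sum(D['bar%d'%i] for i in (1,2,3,4))/4
u=(D['bar1']+D['bar2']-D['bar3']-D['bar4']);print('bar c',bc,'ydir ang',np.arctan2(u[1],u[0]))
print('mat c',sum(D['m%d'%i] for i in (1,2,3,4))/4)
# grip top: orange wood pixels
hsv=cv2.cvtColor(p['img'],cv2.COLOR_RGB2HSV)
s=(hsv[...,1]>100)&(hsv[...,0]<20); s[:, :220]=0;s[:,250:]=0;s[:190]=0;s[:240].any();s[240:]=0
ys,xs=np.nonzero(s);print(xs.min(),xs.max(),ys.min(),ys.max())
a=cv2.imread('pics/top1.png')[185:255,218:302]
b=cv2.imread('pics/scene1.png')[165:255,255:350]
cv2.imwrite('pics/c2.png',np.hstack([cv2.resize(a,(480,400),interpolation=cv2.INTER_CUBIC)[:400,:400],cv2.resize(b,(400,400),interpolation=cv2.INTER_CUBIC)]))
```

```text
lipL [701.4  54.5]
lipR [600.4  35. ]
lipL0 [704.3  55.1]
lipR0 [602.3  35.3]
bkR [581.4 140. ]
bkL [681.5 162. ]
discfar [672.3 -55.4]
discnear [625.8 -55.4]
bar1 [760.9 -87.6]
bar2 [ 761.1 -110.3]
bar3 [ 543.3 -115.9]
bar4 [542.3 -94.1]
m1 [531.5  21.4]
m2 [ 510.5 -135. ]
m3 [ 353.7 -114.2]
m4 [374.4  43.9]
slip [748.1 -58.7]
wedge [562.2 -68.8]
pot [767.2 -32. ]
bar c [ 651.9 -102. ] ydir ang 0.02767868931165328
mat c [442.5 -46. ]
227 243 198 229
```

View pics/c2.png

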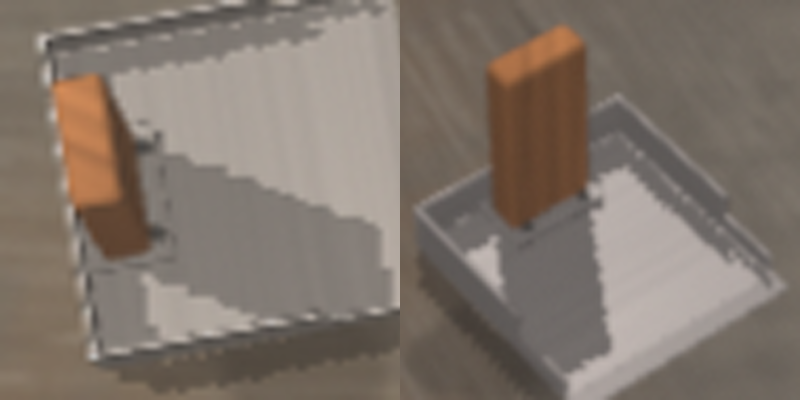

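Run:
```python
from h import *
np.set_printoptions(precision=3,suppress=True)
p=cap('top')
C=[ray(p,np.array(c)/5.714+[218,185],80)[:2] for c in [(55,85),(98,73),(122,203),(78,208)]]
print(*C,sum(C)/4); 
e=C[0]+C[1]-C[2]-C[3];print('grip y-dir ang deg',np.degrees(np.arctan2(e[1],e[0])))
o=bot.get_obs();R=o['tcp_rot'];print(o['tool_pos'],R,o['time'])
y=R[2];t=np.array([636,137,140])-o['tool_pos']
print('local xyz',t[0]*np.cos(y)+t[1]*np.sin(y),-t[2],-t[0]*np.sin(y)+t[1]*np.cos(y),'yawdeg',np.degrees(y))
```

```text
[651.706 147.44 ] [655.441 135.07 ] [616.711 126.767] [615.104 139.417] [634.74  137.173]
grip y-dir ang deg 12.227903065441408
[167.532 497.573 234.757] [-1.571 -0.    -0.325] 0.8
local xyz 559.0410103753995 94.75689104293713 -192.21822400402408 yawdeg -18.610159005500336
```

arm_command(
  deltas=[
    [0.02,0,-0.007,0],
    [0.04,0,-0.0138,0],
    [0.043,0,-0.0148,0],
    [0.043,0,-0.0148,0],
    [0.043,0,-0.0148,0],
  ],
  claw=0,
)

```text
time: 1.3
tool_pos: [327.0, 374.3, 234.9]
tcp_rot: [-1.57, -0.0, -0.324]
contact_force: [0.2, 1.3, 0.3]
grip_width: 91.7
```

arm_command(
  deltas=[
    [0.043,0,-0.0148,0],
    [0.043,0,-0.0148,0],
    [0.043,0,-0.0148,0],
    [0.043,0,-0.0148,0],
    [0.043,0,-0.0148,0],
  ],
)

```text
time: 1.8
tool_pos: [507.3, 235.3, 234.8]
tcp_rot: [-1.57, -0.0, -0.325]
contact_force: [-0.9, 0.4, 0.8]
grip_width: 92.0
```

arm_command(
  deltas=[
    [0.043,0,-0.0148,0],
    [0.043,0,-0.0148,0],
    [0.03,0,-0.0103,0],
    [0.01,0,-0.0035,0],
    [0,0,0,0],
  ],
)

```text
time: 2.3
tool_pos: [612.1, 154.5, 234.0]
tcp_rot: [-1.571, 0.001, -0.327]
contact_force: [-0.5, 0.8, -1.0]
grip_width: 91.4
```

arm_command(
  deltas=[
    [0,0,0,-7.6],
    [0,0,0,-7.6],
    [0,0,0,-7.6],
    [0,0,0,-7.6],
    [0,0,0,0],
  ],
)

```text
time: 2.8
tool_pos: [610.3, 157.0, 235.1]
tcp_rot: [-1.57, 0.0, 0.209]
contact_force: [0.4, -1.1, -0.2]
grip_width: 91.8
```

arm_command(
  deltas=[
    [0.01,0.02,-0.012,0],
    [0.0096,0.035,-0.0123,0],
    [0,0.03,0,0],
    [0,0.015,0,0],
    [0,0,0,0],
  ],
)

```text
time: 3.3
tool_pos: [633.5, 136.4, 132.1]
tcp_rot: [-1.57, 0.006, 0.203]
contact_force: [0.3, -0.3, 0.6]
grip_width: 91.6
```

Run:
```python
from h import *
p=cap('scene','s2.png');q=cap('top','t2.png')
a=cv2.imread('pics/s2.png')[100:270,200:400];b=cv2.imread('pics/t2.png')[130:300,170:370]
cv2.imwrite('pics/c3.png',np.hstack([cv2.resize(a,(400,340)),cv2.resize(b,(400,340))]))
```

```text
(no output)
```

View pics/c3.png

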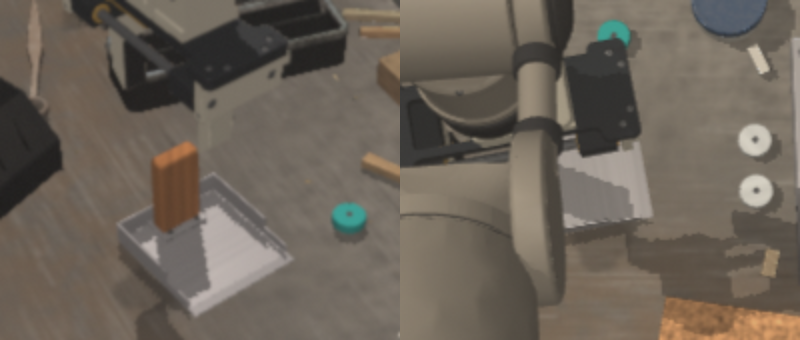

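Run:
```python
from h import *
p=vision.capture('scene')
c=lambda w:(pix(p,w)-[200,100])*2
o=bot.get_obs();t=o['tool_pos'];print(t,o['time'],o['tcp_rot'])
f=np.array([.2,-.98,0])
print('tcp',c(t),'griptop',c([634.5,137.3,80]),'front tip',c(t+f*46-[0,0,8]),'back tip',c(t-f*46-[0,0,8]),'body',c(t+[0,0,60]))
print('cam',np.linalg.inv(p['world_to_cam'])[:3,3])
```

```text
[636.06661903 136.31894081 136.26285644] 3.45 [-1.57088412 -0.00221205  0.20500886]
tcp [172.2223471  100.48921661] griptop [171.8686151  154.73463509] front tip [208.54779733 138.93683154] back tip [138.19386738  79.54354882] body [169.99991696  37.05763121]
cam [ 326.93718735 -559.63970904  754.22359812]
```

arm_command(
  deltas=[
    [0,0.02,0,0],
    [0,0.03,0,0],
    [0,0.025,0,0],
    [0,0.01,0,0],
    [0,0,0,0],
  ],
)

```text
time: 3.95
tool_pos: [635.4, 135.8, 49.6]
tcp_rot: [-1.571, 0.001, 0.205]
contact_force: [-0.1, -1.0, 0.5]
grip_width: 91.8
```

arm_command(
  deltas=[
    [0,0,0,0],
    [0,0,0,0],
    [0,0,0,0],
    [0,0,0,0],
    [0,0,0,0],
  ],
  claw=255,
)

```text
time: 4.45
tool_pos: [635.9, 135.6, 50.2]
tcp_rot: [-1.571, -0.001, 0.206]
contact_force: [0.9, -0.1, 0.6]
grip_width: 56.4
```

arm_command(
  deltas=[
    [0,0,0,0],
    [0,0,0,0],
    [0,0,0,0],
    [0,0,0,0],
  ],
)

```text
time: 4.85
tool_pos: [635.7, 135.6, 49.7]
tcp_rot: [-1.571, 0.0, 0.206]
contact_force: [0.4, -0.2, -0.5]
grip_width: 24.3
```

arm_command(
  deltas=[
    [0,0,0,0],
    [0,0,0,0],
    [0,0,0,0],
    [0,0,0,0],
  ],
)

```text
time: 5.25
tool_pos: [635.6, 135.7, 49.7]
tcp_rot: [-1.571, 0.0, 0.206]
contact_force: [-0.1, 1.2, -0.4]
grip_width: 15.7
```

arm_command(
  deltas=[
    [0,0,0,3.4],
    [0,0,0,3.4],
    [0,0,0,3.4],
    [0.004,0,-0.005,0],
    [0.004,0,-0.01,0],
  ],
)

```text
time: 5.75
tool_pos: [644.4, 120.8, 49.7]
tcp_rot: [-1.571, -0.0, 0.03]
contact_force: [-0.0, 0.5, -0.5]
grip_width: 15.9
```

arm_command(
  deltas=[
    [0,0,-0.015,0],
    [0,0,-0.015,0],
    [0,0,-0.01,0],
    [0,0,-0.005,0],
    [0,0,0,0],
  ],
)

```text
time: 6.25
tool_pos: [645.3, 74.6, 49.7]
tcp_rot: [-1.571, 0.0, 0.026]
contact_force: [0.7, -0.9, -1.3]
grip_width: 16.1
```

Run:
```python
from h import *
print(bot.get_obs()['tool_pos'],bot.get_obs()['tcp_rot'])
p=cap('scene','s3.png');q=cap('top','t3.png')
a=cv2.imread('pics/s3.png')[180:350,250:450];b=cv2.imread('pics/t3.png')[130:300,230:430]
cv2.imwrite('pics/c4.png',np.hstack([cv2.resize(a,(400,340)),cv2.resize(b,(400,340))]))
```

```text
[645.34220979  74.55629922  49.68228336] [-1.57098659e+00  1.63126743e-04  2.64486985e-02]
```

View pics/c4.png

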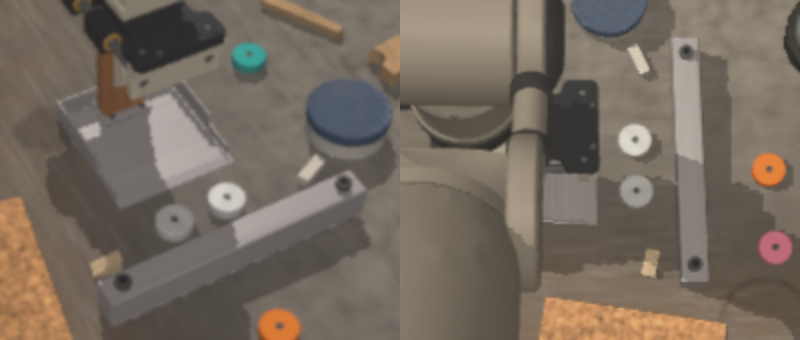

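arm_command(
  deltas=[
    [0,0,-0.005,0],
    [0,0,-0.008,0],
    [0,0,-0.008,0],
    [0,0,-0.007,0],
    [0,0,-0.006,0],
  ],
)

```text
time: 6.85
tool_pos: [646.3, 41.0, 49.7]
tcp_rot: [-1.571, 0.0, 0.027]
contact_force: [-0.0, 0.1, -0.4]
grip_width: 15.8
```

arm_command(
  deltas=[
    [0,0,-0.005,0],
    [0,0,-0.005,0],
    [0,0,-0.005,0],
    [0,0,-0.005,0],
    [0,0,-0.004,0],
  ],
)

```text
time: 7.35
tool_pos: [647.0, 17.5, 49.7]
tcp_rot: [-1.571, 0.0, 0.028]
contact_force: [-0.4, 0.6, -0.5]
grip_width: 15.8
```

arm_command(
  deltas=[
    [0,0,-0.003,0],
    [0,0,-0.003,0],
    [0,0,-0.002,0],
    [0,0,0,0],
  ],
)

```text
time: 7.75
tool_pos: [647.2, 9.7, 49.7]
tcp_rot: [-1.571, 0.0, 0.028]
contact_force: [1.2, 0.5, -1.9]
grip_width: 15.7
```

arm_command(
  deltas=[
    [0,0,-0.002,0],
    [0,0,-0.002,0],
    [0,0,-0.0015,0],
    [0,0,0,0],
  ],
)

```text
time: 8.15
tool_pos: [647.2, 5.3, 49.9]
tcp_rot: [-1.569, 0.0, 0.028]
contact_force: [-1.8, 5.4, 0.2]
grip_width: 15.7
```

Run:
```python
from h import *
o=bot.get_obs();print(o['tool_pos'],o['contact_force'])
p=cap('scene','s4.png');q=cap('top','t4.png')
a=cv2.imread('pics/s4.png')[200:340,270:435];b=cv2.imread('pics/t4.png')[160:270,290:420]
cv2.imwrite('pics/c5.png',np.hstack([cv2.resize(a,(400,340),interpolation=cv2.INTER_CUBIC),cv2.resize(b,(400,340),interpolation=cv2.INTER_CUBIC)]))
for n,i in (('s',p),('t',q)):
  for d in vision.find_in(i,'disc_a_center')[:4]: print(n,d['confidence'],toW(i,d['xyz']).round(1))
```

```text
[647.1540514    5.33336982  49.85742659] [-1.84238478  5.35380163  0.215006  ]
s 0.45 [669.8 -65.8  13.2]
```

View pics/c5.png

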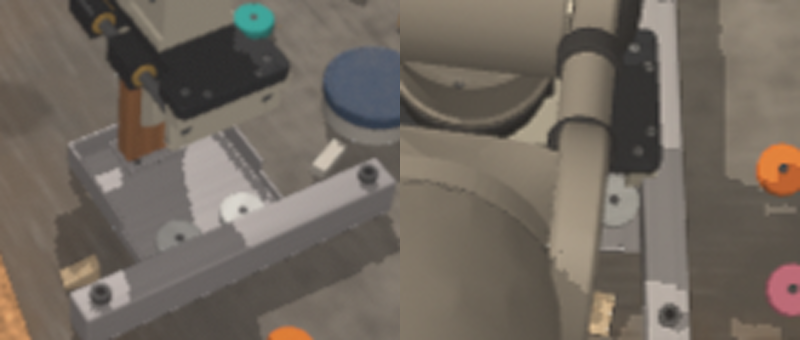

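arm_command(
  deltas=[
    [0,0,-0.001,0],
    [0,0,-0.001,0],
    [0,0,0,0],
  ],
)

```text
time: 8.65
tool_pos: [647.1, 5.0, 50.2]
tcp_rot: [-1.567, 0.0, 0.028]
contact_force: [-1.6, 10.4, 1.6]
grip_width: 15.8
```

Run:
```python
from h import *
o=bot.get_obs();print(o['tool_pos'],o['contact_force'],o['tcp_rot'])
p=cap('scene')
# predicted disc top-centre pixels in scene, on scoop vs on table
for w in ([672.9,-75,11.6],[672.9,-75,10],[626.4,-76,11.6],[626.4,-76,10]): print(pix(p,w),(pix(p,w)-[270,200])*[400/165,340/140])
```

```text
[647.12523981   5.03404142  50.16548957] [-1.57923483 10.39829929  1.59087082] [-1.56696659e+00  2.09005909e-04  2.81592343e-02]
[369.42687968 286.86309141] [241.03485982 210.95322199]
[369.35116054 287.51594581] [240.85129828 212.53872553]
[342.96185377 298.26683306] [176.87722126 238.64802315]
[342.91868708 298.91550304] [176.77257473 240.22336454]
```

arm_command(
  deltas=[
    [0,0,0.001,0],
    [0,0,0.0015,0],
    [0,-0.001,0,0],
    [0,-0.003,0,0],
    [0,-0.005,0,0],
  ],
)

```text
time: 9.2
tool_pos: [646.7, 5.3, 58.2]
tcp_rot: [-1.57, 0.002, 0.028]
contact_force: [-0.1, 4.5, -4.0]
grip_width: 15.5
```

arm_command(
  deltas=[
    [0,-0.006,0,0],
    [0,-0.007,0,0],
    [0,-0.007,0,0],
    [0,-0.007,0,0],
    [0,-0.007,0,0],
  ],
)

```text
time: 9.7
tool_pos: [647.9, 3.8, 94.1]
tcp_rot: [-1.572, -0.002, 0.027]
contact_force: [-1.2, -0.8, -1.9]
grip_width: 15.8
```

arm_command(
  deltas=[
    [0,-0.007,0,0],
    [0,-0.007,0,0],
    [0,-0.005,0,0],
    [0,-0.002,0,0],
    [0,0,0,0],
  ],
)

```text
time: 10.2
tool_pos: [647.4, 4.8, 114.0]
tcp_rot: [-1.571, -0.0, 0.028]
contact_force: [-0.4, -0.0, -2.1]
grip_width: 15.9
```

Run:
```python
from h import *
o=bot.get_obs();print(o['tool_pos'],o['contact_force'],o['tcp_rot'])
p=cap('scene','s5.png')
a=cv2.imread('pics/s5.png')[150:330,250:450]
cv2.imwrite('pics/c6.png',cv2.resize(a,(600,540),interpolation=cv2.INTER_CUBIC))
```

```text
[647.42624612   4.83276512 114.0092383 ] [-0.43514981 -0.01745301 -2.11507819] [-1.57089672e+00 -4.61876256e-04  2.78073698e-02]
```

View pics/c6.png

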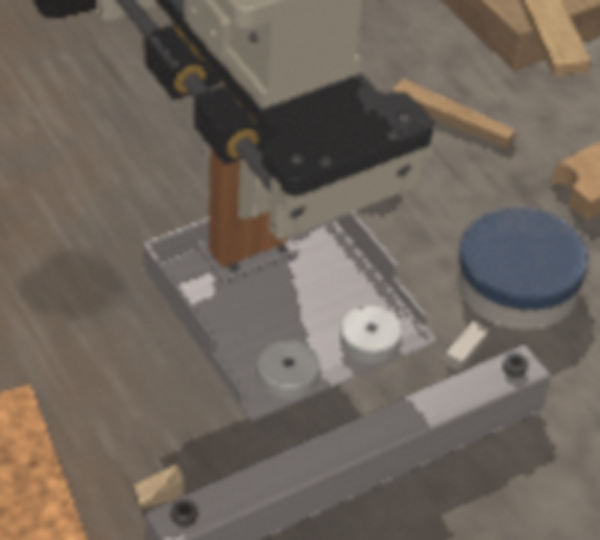

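arm_command(
  deltas=[
    [-0.003,0,0,0],
    [-0.006,0,-0.0003,0],
    [-0.009,0,-0.0003,0],
    [-0.011,0,-0.0004,0],
    [-0.011,0,-0.0004,0],
  ],
)

```text
time: 10.75
tool_pos: [606.2, 2.4, 113.6]
tcp_rot: [-1.571, 0.001, 0.028]
contact_force: [-0.1, 0.3, -1.8]
grip_width: 15.8
```

arm_command(
  deltas=[
    [-0.011,0,-0.0004,0],
    [-0.011,0,-0.0004,0],
    [-0.011,0,-0.0004,0],
    [-0.011,0,-0.0004,0],
    [-0.011,0,-0.0004,0],
  ],
)

```text
time: 11.25
tool_pos: [551.2, -1.2, 113.8]
tcp_rot: [-1.571, 0.0, 0.028]
contact_force: [-0.7, -0.3, -1.2]
grip_width: 15.6
```

arm_command(
  deltas=[
    [-0.011,0,-0.0004,0],
    [-0.011,0,-0.0004,0],
    [-0.011,0,-0.0004,0],
    [-0.011,0,-0.0004,0],
    [-0.011,0,-0.0004,0],
  ],
)

```text
time: 11.75
tool_pos: [496.3, -4.7, 113.8]
tcp_rot: [-1.571, 0.0, 0.028]
contact_force: [-0.2, -0.3, -2.5]
grip_width: 15.4
```

arm_command(
  deltas=[
    [-0.011,0,-0.0004,0],
    [-0.011,0,-0.0004,0],
    [-0.011,0,-0.0004,0],
    [-0.009,0,0,0],
    [-0.0055,0,0,0],
  ],
)

```text
time: 12.25
tool_pos: [449.1, -7.2, 113.7]
tcp_rot: [-1.571, 0.0, 0.028]
contact_force: [0.9, -0.3, -1.6]
grip_width: 16.0
```

arm_command(
  deltas=[
    [-0.002,0,0,0],
    [0,0,0,0],
    [0,0,0,0],
  ],
)

```text
time: 12.55
tool_pos: [448.5, -7.3, 113.8]
tcp_rot: [-1.571, -0.001, 0.028]
contact_force: [0.1, 0.2, -1.1]
grip_width: 16.1
```

Run:
```python
from h import *
o=bot.get_obs();print(o['tool_pos'],o['contact_force'],o['tcp_rot'])
p=cap('scene','s6.png');q=cap('top','t6.png')
a=cv2.imread('pics/s6.png')[230:400,130:330];b=cv2.imread('pics/t6.png')[230:400,260:460]
cv2.imwrite('pics/c7.png',np.hstack([cv2.resize(a,(400,340),interpolation=cv2.INTER_CUBIC),cv2.resize(b,(400,340),interpolation=cv2.INTER_CUBIC)]))
```

```text
[448.53243854  -7.27709493 113.76969067] [ 0.05921145  0.23094443 -1.09911084] [-1.57079925e+00 -6.23788235e-04  2.77941282e-02]
```

View pics/c7.png

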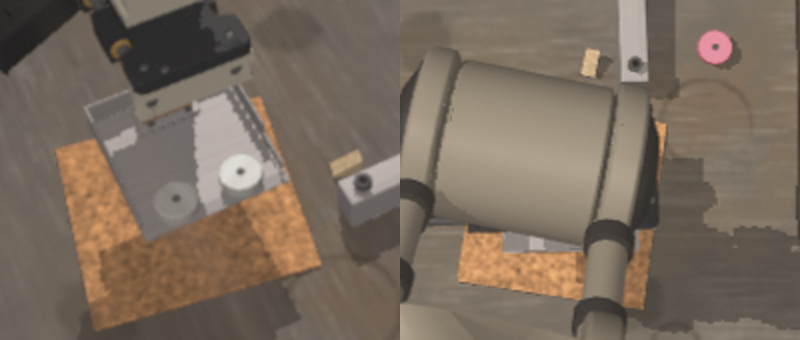

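arm_command(
  deltas=[
    [-0.002,0.003,0,0],
    [-0.003,0.006,0,0],
    [-0.002,0.008,0,0],
    [0,0.008,0,0],
    [0,0.008,0,0],
  ],
)

```text
time: 13.15
tool_pos: [440.9, -7.4, 79.8]
tcp_rot: [-1.571, 0.0, 0.028]
contact_force: [-0.1, -0.5, -1.7]
grip_width: 15.6
```

arm_command(
  deltas=[
    [0,0.008,0,0],
    [0,0.006,0,0],
    [0,0.005,0,0],
    [0,0.004,0,0],
    [0,0.002,0,0],
  ],
)

```text
time: 13.65
tool_pos: [441.1, -7.4, 55.4]
tcp_rot: [-1.571, 0.0, 0.028]
contact_force: [0.4, -0.0, -2.1]
grip_width: 16.0
```

arm_command(
  deltas=[
    [0,0.001,0,0],
    [0,0.001,0,0],
    [0,0.001,0,0],
    [0,0,0,0],
  ],
)

```text
time: 14.05
tool_pos: [441.1, -7.4, 52.7]
tcp_rot: [-1.571, -0.0, 0.028]
contact_force: [-0.0, 0.5, -1.8]
grip_width: 16.1
```

arm_command(
  deltas=[
    [0,0.001,0,0],
    [0,0,0,0],
    [0,0,0,0],
  ],
)

```text
time: 14.35
tool_pos: [441.2, -7.4, 52.6]
tcp_rot: [-1.571, -0.001, 0.028]
contact_force: [-2.7, 0.9, 9.3]
grip_width: 15.8
```

arm_command(
  deltas=[
    [0,-0.0007,0,0],
    [0,0,0,0],
  ],
)

```text
time: 14.55
tool_pos: [441.3, -7.5, 52.6]
tcp_rot: [-1.571, -0.001, 0.028]
contact_force: [-0.2, 0.3, 2.2]
grip_width: 16.0
```

arm_command(
  deltas=[
    [0,0,0,0],
    [0,0,0,0],
    [0,0,0,0],
    [0,0,0,0],
    [0,0,0,0],
  ],
  claw=100,
)

```text
time: 15.05
tool_pos: [441.1, -7.5, 52.4]
tcp_rot: [-1.571, -0.0, 0.028]
contact_force: [0.5, -0.5, 0.2]
grip_width: 51.8
```

arm_command(
  deltas=[
    [0,0,0,0],
    [0,0,0,0],
    [0,0,0,0],
  ],
)

```text
time: 15.35
tool_pos: [441.1, -7.4, 52.4]
tcp_rot: [-1.571, -0.0, 0.028]
contact_force: [0.1, -0.4, -0.5]
grip_width: 55.8
```

Released; rise straight up, then move aside for a clear look.

arm_command(
  deltas=[
    [0,-0.01,0,0],
    [0,-0.02,0,0],
    [0,-0.03,0,0],
    [0,-0.03,0,0],
    [0,-0.03,0,0],
  ],
)

```text
time: 15.85
tool_pos: [440.9, -7.4, 174.3]
tcp_rot: [-1.571, -0.0, 0.028]
contact_force: [0.7, -0.1, -0.5]
grip_width: 55.7
```

arm_command(
  deltas=[
    [0,-0.03,0.02,0],
    [0,-0.02,0.04,0],
    [0,0,0.045,0],
    [0,0,0.045,0],
    [0,0,0.045,0],
  ],
)

```text
time: 16.35
tool_pos: [435.3, 189.1, 223.6]
tcp_rot: [-1.57, -0.001, 0.027]
contact_force: [0.8, -0.2, 0.1]
grip_width: 55.8
```

arm_command(
  deltas=[
    [0,0,0.04,0],
    [0,0,0.03,0],
    [0,0,0.01,0],
    [0,0,0,0],
    [0,0,0,0],
  ],
)

```text
time: 16.85
tool_pos: [433.4, 266.5, 222.6]
tcp_rot: [-1.571, 0.0, 0.028]
contact_force: [-0.1, -1.3, -0.6]
grip_width: 55.7
```

Run:
```python
from h import *
o=bot.get_obs();print(o['tool_pos'],o['contact_force'])
p=cap('scene','s7.png');q=cap('top','t7.png')
a=cv2.imread('pics/s7.png')[210:400,130:330];b=cv2.imread('pics/t7.png')[230:400,260:460]
cv2.imwrite('pics/c8.png',np.hstack([cv2.resize(a,(400,380),interpolation=cv2.INTER_CUBIC),cv2.resize(b,(400,380),interpolation=cv2.INTER_CUBIC)]))
for n,i in (('s',p),('t',q)):
 for k in ['scoop_pan','disc_a_center','mat','slip_center','wedge_center']:
  for d in vision.find_in(i,k)[:2]: print(n,k,round(d['confidence'],2),toW(i,d['xyz']).round(1))
```

```text
[433.4021186  266.48120668 222.58849982] [-0.11114247 -1.31142696 -0.58643972]
s scoop_pan 0.62 [447.7 -27.1   5.3]
s disc_a_center 0.82 [468.7 -88.6  14.3]
s mat 0.88 [421.3 -72.6   7.3]
s wedge_center 0.62 [564.3 -67.5   7.7]
t scoop_pan 0.8 [442.8 -41.4   8.3]
t disc_a_center 0.67 [466.  -86.4  16.1]
t mat 0.63 [433.7 -44.9   3.5]
t slip_center 0.54 [741.2 -59.6  13.8]
t wedge_center 0.49 [560.4 -67.6   7.8]
```

View pics/c8.png

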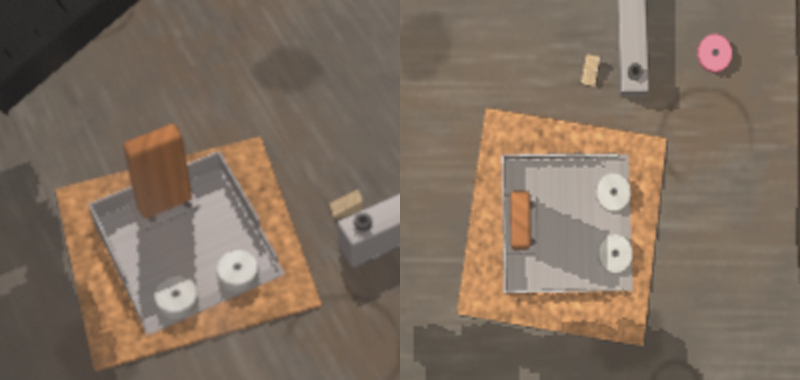

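```bash
python3 -c "
from plant import job; print(job.close_job())"
```

```text
the job is handed in; nothing more can be done
None
```

The scoop is standing on the cork mat with both plain metal discs in it, and the job is handed in at about 17 s of the 48 s allowed. No verdict came back.

I pinched the scoop by its grip, squared it to the bar and slid it along the table until it pressed the bar at about 10 N. Both discs rode up onto it. I then lifted it about 64 mm, carried it over the mat, lowered it until it touched, let go and moved the arm away.

**Last checks:**
- **Scoop position:** going by the arm's reading, the middle of the pan is within about 5 mm of the mat's centre. The scoop looks flat in both pictures.
- **Discs:** both are in the pan between the side rims, about 80 mm ahead of the grip point. The limit is 90 mm, so they lie close to the lip.
- **Bystanders:** the wedge reads within about 3 mm of where it was. The steel block reads about 7 mm off, but that comes from one low-confidence detection. It looked unmoved when I had lifted the scoop at the bar, and nothing went near it afterwards.
- **Disagreement:** the last scene-view network estimates for the mat and pan were off by up to about 30 mm, because the scoop partly hides the mat. I relied on the top view and the earlier corner measurements of the mat instead.

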